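# Snap a culture tube into the mixer's spring clips

### The job

Take the tube with the green cap from the tray and press it down, lying level, into the mixer's two spring clips, cap towards the blue block, until both clips have snapped shut around it; then let go. The clip head stands on soft mounts: it takes up to about 20 N to press the tube home, but never press with more than 25 N. Leave the other tube, the bottle, the flask and the eyepiece where they are.

Things in the scene. Friction and masses are not known exactly. Their poses are not given: they have to be found in the camera images.
- tube: The tube to load: clear rigid plastic, 29 mm diameter, white label round its middle, green cap 34 mm diameter, about 60 g. Origin on its axis, at mid-length; x runs along the tube to the cap. Barrel from x = -47 to +45 mm, cap +45 to +58 mm, cone down to -59 mm. It starts level in the tray, its axis 27 mm above the table.
- tube_cap (a point): Middle of the green cap's outer face, 58 mm along +x of the tube.
- other_tube: Same kind of tube with an orange cap, same frame, lying in the other place of the tray: a bystander.
- tray: Fixed white tray 150 x 170 mm, 6 mm thick, with two places at y = +45 and -45 mm of its frame; which tube lies in which varies. Each place has blue V blocks at x = -36 and +36 mm, 14 mm long, tops 29 mm above the table, free between. Tubes lie along its x axis, caps to +x. Origin: centre of its underside.
- mixer: Fixed white mixer foot, 190 x 130 x 36 mm, origin at the centre of its underside. Over it, centred and turned with it, stands the clip head, clamped at a height that differs each time and is NOT measured: a seated tube's axis lies 85 to 135 mm above the table; find it by feel or sight. The tube goes along the foot's x axis, cap to +x, middle over the origin (12 mm either way is fine).
- blue_block (a point): Middle of the top of the blue block (22 x 60 mm, top 42 mm above the table) on the foot's +x end: the cap goes to this side.
- clip_cap (a point): Point on the table right under the clip nearer the blue block, x = +34 mm of the foot. A clip, 14 mm long, is a pair of sprung fingers with slippery black noses of 4 mm radius, at y = +-13 mm when empty, 12 mm above a seated tube's axis. Between them is a white V bed that carries the tube. The cradle plate (110 x 64 mm) lies 26.5 mm under the seated axis.
- clip_base (a point): The same under the other clip, x = -34 mm. A tube laid on the noses lies 25 mm above its seated height. Pressed into both clips, the push climbs to 13 to 20 N some 5 to 9 mm lower, then fades to nothing and turns to a pull as the noses close over the tube, until it stands in the V beds and the push rises again. Free between the clips for gripper fingers.
- cradle (a joint): How far the cradle with the clips has been pushed down on its soft mounts, m; 0 unloaded, grows downward, 6 N per mm. More than 4.5 mm (27 N) damages the mounts.
- finger_cap_left (a joint): Outward lean of the +y finger of the clip at x = +34 mm (blue block end), rad: 0 empty, up to 0.15 while the tube passes, about 0.03 when closed around a seated tube.
- finger_cap_right (a joint): The same for the -y finger of that clip.
- finger_base_left (a joint): The same for the +y finger of the clip at x = -34 mm.
- finger_base_right (a joint): The same for the -y finger of that clip.
- media_bottle: Bystander: upright glass bottle, 68 mm diameter, 150 mm tall, white cap; origin at the centre of its underside.
- flask: Bystander: clear culture flask lying flat, 80 x 110 x 34 mm, neck and green cap along its +y to 98 mm from its origin, which is the centre of the body's underside.
- eyepiece: Bystander: black microscope eyepiece, upright, 34 mm diameter, 45 mm tall; origin at the centre of its underside.
Things that resemble listed ones, but are neither listed nor needed, are in the scene too. Leave any pink look-alike of the tray alone.

How it is judged:
On the way, in this order (a step that is already met when the one before it is completed fails the run):
1. the tube is lifted out of the tray (z of tube in the frame of tray above 0.06 m and contact force between the fingers and tube above 1 N), for 0.1 s.
2. the robot presses the tube between the spring fingers, which spread (contact force between the fingers and tube above 1 N and value of joint any of finger_cap_left, finger_base_left above 0.07 rad), for 0.02 s.
At the end, for the whole second after the job is handed in: All four spring fingers are closed around the tube (lean between 0.01 and 0.065 rad), which lies at rest, level and along the mixer's x axis within 0.07 rad, cap towards the blue block, its middle within 14 mm of the mixer's middle along x and 4 mm across (value of joint finger_cap_left between 0.01 and 0.065 rad and value of joint finger_cap_right between 0.01 and 0.065 rad and value of joint finger_base_left between 0.01 and 0.065 rad and value of joint finger_base_right between 0.01 and 0.065 rad and x of tube in the frame of mixer between -0.014 and 0.014 m and y of tube in the frame of mixer between -0.004 and 0.004 m and x of tube_cap in the frame of mixer above 0.03 m and angle between the x axis of tube and the x axis of mixer, either way round below 0.07 rad and linear speed of tube below 0.02 m/s); the robot touches nothing.
It fails at once if the clip head is pressed down more than 4.5 mm (27 N) on its mounts (value of joint cradle above 0.0045 m).
It fails at once if a bystander is displaced by more than 15 mm or tipped (distance of any of media_bottle, flask, eyepiece, other_tube from where it was at the start of the episode above 0.015 m or angle between any of media_bottle, eyepiece's own z axis and vertical above 0.3 rad).
It also fails if it takes over 58 s, if anything falls off the work surface, if the arm or the gripper's body presses on something with over 40 N, if the wrist force passes 120 N, or if a joint passes its speed limit or range.

### The arm

A 6-joint arm with a two-finger parallel gripper is mounted at the origin on the work surface. World frame = base frame: x ahead of the robot, y to its left, z up, the work surface at z = 0. Lengths are in m, angles in rad, forces in N, time in s.
With the tool pointing down it reaches from about 0.35 to 0.95 m from the base axis. Payload 17.4 kg.
Tool frame: the origin (TCP) lies at the very end of the fingers, on their centre line; the grasp point (between the pads) lies 19 mm behind it; z points along the fingers, y is the line along which they close (so a half turn about z gives the same grasp; the last joint's range is limited). The gripper opens to 93 mm and grips with 3 to 60 N. Pads are 15 mm wide; open, the fingers measure 128 mm over their backs; the gripper's body (75 mm by 188 mm) begins 65 mm behind the grasp point.
Start: joints at [1.224, 0.116, 1.442, -0, 1.584, -0.038], TCP at [0.205, 0.643, 0.219] pointing down, gripper open.
Joint ranges: [-2.83, 2.83], [-0.83, 2.19], [0.07, 2.5], [-1.14, 4.28], [0.01, 3], [-2.97, 2.97]. Speed limits (rad/s): [1.89, 1.89, 2.22, 3.14, 3.14, 3.14].

### API

Orientations are given as a 3x3 rotation matrix whose columns are the frame's x, y, z axes.
In Python, from workcell import * gives the robot as it stands.
- The arm moves only by the tool drive_tool, never from a script. Its argument "moves" is a list that holds one entry, the list of rows, each a list of 4 numbers: the shift along the world's x, y, z in cm, then the turn about the world's z in rad. In form: [[[x, y, z, yaw], ...]]. A call has 1 to 10 rows; each row is the pose to reach, as a shift and turn from the pose commanded when the call began; what a row does not reach only later rows make up. A row lasts 1/8 s, in which the tool goes at most 62.5 mm and 10.7 degrees, less where a joint would pass 70% of its speed; a pose out of reach is approached as far as the arm can. A call with a gripper value outside its range is refused whole. "fingers" is the finger opening in cm, from 0 to 9.3, set as the call begins (left out, the last holds). The fingers move at their own pace and stop on an object; "squeeze" is the grip in N (left out, the last holds). Time passes only in rows, so rows that repeat a pose let the fingers close. It gives the time, the measured TCP pose, the force, the opening and the grip force at its end, in the units of the state.
- get_state(): the state, without advancing time (a new reading comes with each control period).
- snapshot(name): name is "scene" or "top"; returns a dict with "pixels" (400x640x3 uint8, blue, green, red), "mtx" (3x3 intrinsics, pixels), "camera_from_world" (4x4, takes a point from world to camera coordinates). Camera axes: x right, y down, z forward; pixel columns grow to the right and rows downward; lengths in m; the calibration is good to about 2 mm. A picture is of the moment at which its call begins. There is no depth.
- hand_in(): hands the job in; it is judged then, once.
The state is a dict: "clock": time; "joints": joint angles; "qvel": joint speeds; "effort": joint torques, N m; "position": TCP position; "tool_rot": TCP orientation; "wrist_force": force on the tool from outside, world axes, zero at the start; "ft_torque": the same for the moment, N m; "gripper_width": opening from 0.0 (shut) to 1.0 (fully open); "gripper_force": force on a finger pad.
Only numpy, scipy, OpenCV 4.12 (cv2) and the standard library are available. Lean on these libraries where they do the work, as an engineer would, in place of code of your own. Each camera call takes 0.05 s, during which the arm holds its last target. There are 200 camera calls.

## Working session

There is one attempt and no reset: what is moved stays moved. The work goes in short steps, Python scripts to look and compute and a tool call to move; the robot and the scene stay as the last step left them, time stands still between calls to the robot, and variables do not carry over. Pictures are saved under pics/ and viewed, at most 10 in all, crops included, and the job is handed in when it is done.

Besides the shell and the picture viewer there is one more tool, called after "Call:" as name(argument=value, ...) on one line, values as JSON. drive_tool: Moves the arm, as the interface text tells. Its arguments: {"type":"object","properties":{"moves":{"type":"array"},"fingers":{"type":"number"},"squeeze":{"type":"number"}},"required":["moves"]}

```bash
mkdir -p pics
cat > h.py <<'E'
from workcell import *
import numpy as np, cv2
def snap(n,f=None):
    s=snapshot(n)
    im=np.array(s["pixels"],dtype=np.uint8)
    if f: cv2.imwrite(f,im)
    np.savez(f"{n}.npz",im=im,K=s["mtx"],T=s["camera_from_world"])
    return im
def cal(n):
    d=np.load(f"{n}.npz"); return d["K"],d["T"]
def ray(n,uv,z):
    K,T=cal(n); R=T[:3,:3]; c=-R.T@T[:3,3]
    d=R.T@np.linalg.inv(K)@np.array([uv[0],uv[1],1.])
    return c+d*(z-c[2])/d[2]
def proj(n,p):
    K,T=cal(n); q=K@(T[:3,:3]@np.asarray(p)+T[:3,3]); return q[:2]/q[2]
E
python3 - <<'E'
from h import *
snap("top","pics/top0.png"); snap("scene","pics/scene0.png")
for n in("top","scene"):
    K,T=cal(n); print(n,K.round(1).tolist(),(-T[:3,:3].T@T[:3,3]).round(3),T[:3,:3].round(2).tolist())
s=get_state();print(s["clock"],s["position"],s["wrist_force"],s["tool_rot"])
E
```

```text
top [[501.5, 0.0, 316.1], [0.0, 501.5, 189.2], [0.0, 0.0, 1.0]] [ 0.371 -0.136  1.512] [[-0.01, -1.0, -0.02], [-0.99, 0.01, -0.11], [0.11, 0.01, -0.99]]
scene [[444.9, 0.0, 319.8], [0.0, 444.9, 205.7], [0.0, 0.0, 1.0]] [1.253 0.582 0.754] [[-0.68, 0.73, -0.01], [0.4, 0.37, -0.84], [-0.61, -0.58, -0.54]]
0.1 [0.20510212 0.64290169 0.21800567] [-1.24155443 -0.87211076 -0.03847532] [[-9.52694343e-01  3.03929862e-01 -3.56340903e-04]
 [ 3.03930066e-01  9.52693885e-01 -9.35897633e-04]
 [ 5.50365612e-05 -9.99927095e-04 -9.99999499e-01]]
```

View pics/top0.png

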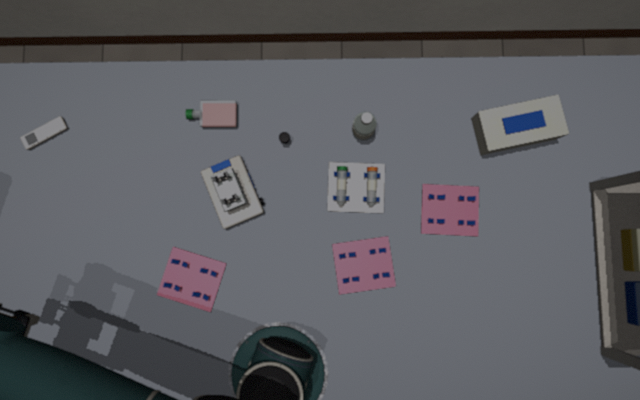

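View pics/scene0.png

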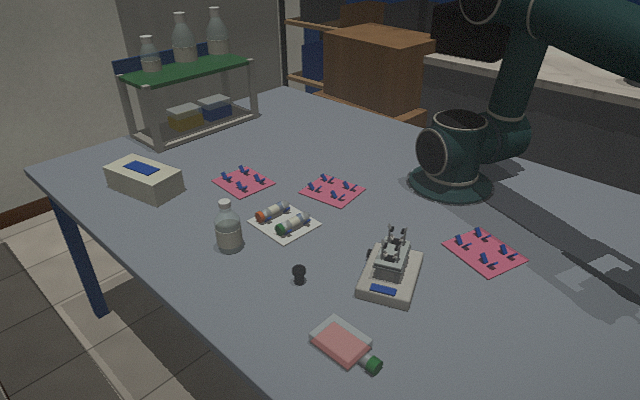

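The top view shows the white tray at (356,188), the green-capped tube at (342,186), the orange one at (372,186), the mixer at (232,192) with its blue block at (221,165), and three pink tray look-alikes. The white tray is the only one holding tubes. I'll confirm that with an enlarged crop.

Run:
```python
import cv2,numpy as np
a=cv2.imread("pics/top0.png")
c1=cv2.resize(a[150:235,195:275],None,fx=7,fy=7,interpolation=cv2.INTER_CUBIC)[:595]
c2=cv2.resize(a[155:220,322:392],None,fx=7,fy=7,interpolation=cv2.INTER_CUBIC)
def grid(c,x0,y0):
    for x in range(0,c.shape[1],70): cv2.putText(c,str(x0+x//7),(x,10),0,.35,(0,255,255),1); c[::4,x]=(0,255,255)
    for y in range(0,c.shape[0],70): cv2.putText(c,str(y0+y//7),(0,y+10),0,.35,(0,255,255),1); c[y,::4]=(0,255,255)
    return c
cv2.imwrite("pics/c1.png",grid(c1,195,150));cv2.imwrite("pics/c2.png",grid(c2,322,155))
b=cv2.imread("pics/scene0.png")
c3=cv2.resize(b[215:310,345:435],None,fx=6,fy=6,interpolation=cv2.INTER_CUBIC)
for x in range(0,540,60): cv2.putText(c3,str(345+x//6),(x,10),0,.35,(0,255,255),1); c3[::4,x]=(0,255,255)
for y in range(0,570,60): cv2.putText(c3,str(215+y//6),(0,y+10),0,.35,(0,255,255),1); c3[y,::4]=(0,255,255)
cv2.imwrite("pics/c3.png",c3)
```

```text
(no output)
```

View pics/c1.png

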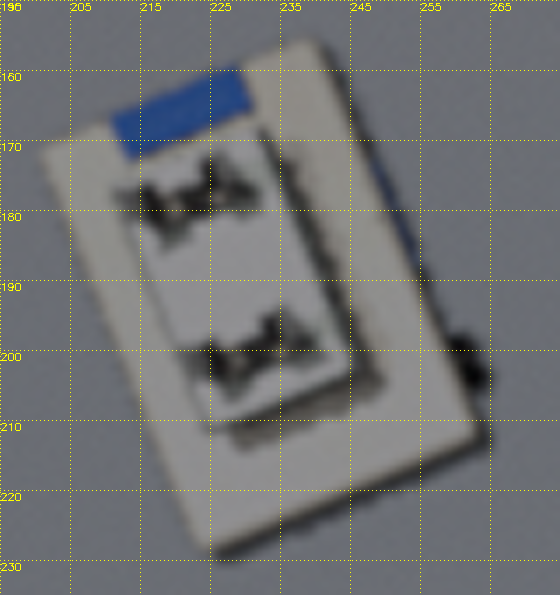

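View pics/c2.png

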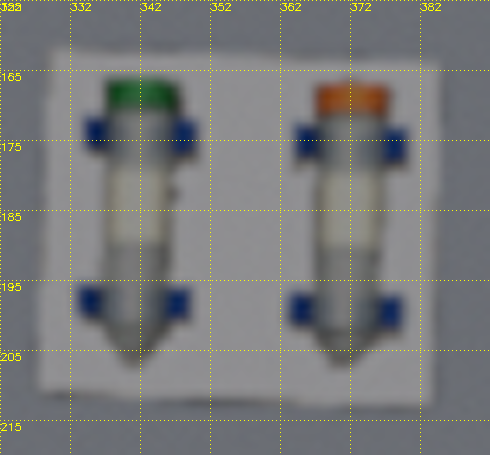

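View pics/c3.png

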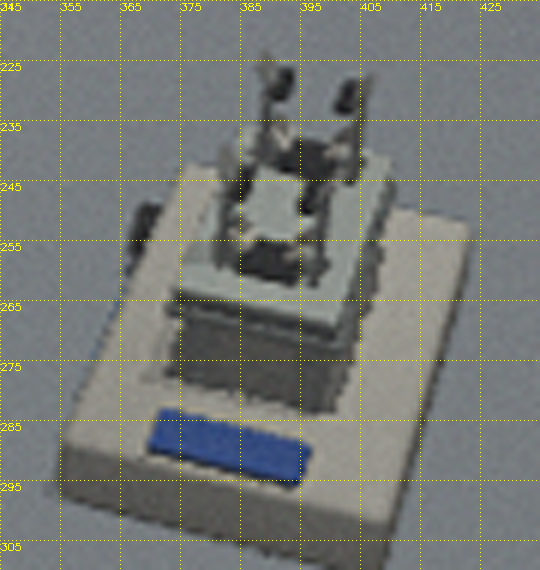

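Confirmed. The white tray's two blue V-block places hold the green-capped tube on the left (cap at about (342,167), tip at (341,207)) and the orange one on the right. The mixer's blue block is at its upper-left end in the top view. Next I'll fit poses to the corners.

```bash
cat > fit.py <<'E'
from h import *
from scipy.optimize import least_squares
C=lambda pts,s,x0,y0:[((x+.5)/s-.5+x0,(y+.5)/s-.5+y0) for x,y in pts]
def P(p,xy,z): c,s=np.cos(p[2]),np.sin(p[2]); return (p[0]+c*xy[0]-s*xy[1],p[1]+s*xy[0]+c*xy[1],z)
rect=lambda a,b:[(a,b),(a,-b),(-a,-b),(-a,b)]   # +x left(+y), +x right, ...
tray=C([(50,48),(440,65),(432,405),(38,392)],7,322,155)
r=least_squares(lambda p:np.ravel([proj("top",P(p,q,.006))-m for q,m in zip(rect(.075,.085),tray)]),[.4,-.2,0])
print("tray",r.x.round(4),r.fun.round(1))
t=r.x; print("tube from tray",np.round(P(t,(0,.045),.027),4))
cap,tip=C([(143,80),(135,366)],7,322,155)
a,b=ray("top",cap,.03),ray("top",tip,.027); print("cap,tip",a.round(4),b.round(4),np.linalg.norm(a-b).round(4))
bl=C([(140,135),(135,303)],7,322,155); print("block mids",[ray("top",q,.027).round(4) for q in bl])
ft=C([(42,150),(310,38),(490,428),(205,550)],7,195,150)
fs=C([(470,228),(385,525),(62,440),(185,165)],6,345,215) # scene: (-x? )
pt=C([(118,172),(265,128),(352,362),(212,430)],7,195,150)
ps={1:(338,325),0:(172,290),3:None,2:None}
# scene: blue block end is nearest; +y side of mixer is to the right in scene (top-left)
sc=lambda pts:C(pts,6,345,215)
fsc=sc([(385,525),(62,440),(185,165),(470,228)])
psc=sc([(338,325),(172,290)])+[None]+sc([(392,162)])
def res(p):
    o=[]
    for q,m,n in zip(rect(.095,.065),ft,fsc): o+=[proj("top",P(p,q,.036))-m,proj("scene",P(p,q,.036))-n]
    for i,(q,m) in enumerate(zip(rect(.055,.032),pt)):
        o.append(proj("top",P(p,q,p[3]))-m)
        if psc[i]: o.append(proj("scene",P(p,q,p[3]))-psc[i])
    return np.ravel(o)
r=least_squares(res,[.35,.1,.3,.08],loss="soft_l1")
print("mixer",r.x.round(4),"seat",r.x[3]+.0265); print(res(r.x).reshape(-1,2).round(1).tolist())
E
python3 fit.py
```

```text
tray [ 0.5441 -0.2347 -0.0466] [-0.1 -0.   0.2 -0.4  0.1  0.4 -0.2  0.1]
tube from tray [ 0.5462 -0.1897  0.027 ]
cap,tip [ 0.6046 -0.1928  0.03  ] [ 0.4826 -0.1879  0.027 ] 0.1222
block mids [array([ 0.5814, -0.1914,  0.027 ]), array([ 0.5094, -0.1883,  0.027 ])]
mixer [0.5334 0.1365 0.3978 0.0876] seat 0.114121237275463
[[-1.3, -1.0], [0.8, -0.7], [0.7, -2.0], [-1.4, -0.4], [-0.7, 0.5], [-1.2, -1.5], [-0.7, 0.5], [0.6, -1.5], [-0.8, 1.3], [-0.3, 0.4], [-1.2, -1.1], [-0.2, 0.0], [0.8, 0.4], [0.1, -0.5], [-0.1, -0.3]]
```

Call:
drive_tool(moves=[[[2.5,-5.2,0,0.026],[5,-10.4,0,0.052],[7.5,-15.6,0,0.078],[10,-20.8,0,0.104],[12.5,-26,0,0.13],[15,-31.2,0,0.156],[17.5,-36.4,0,0.182],[20,-41.6,0,0.208],[22.5,-46.8,0,0.234],[25,-52,0,0.262]]], fingers=6.5)

```text
clock: 1.35
position: [0.4555, 0.1212, 0.2186]
tool_rot: [[-0.999, 0.046, 0.0], [0.046, 0.999, 0.0], [-0.0, 0.0, -1.0]]
wrist_force: [1.3, 1.8, -0.1]
gripper_width: 0.703
gripper_force: 0.0
```

Call:
drive_tool(moves=[[[1.5,-5.2,0,0],[3,-10.4,0,0],[4.5,-15.6,0,0],[6,-20.8,0,0],[7.5,-26,0,0],[9.1,-31.3,0,0],[9.1,-31.3,-4,0],[9.1,-31.3,-9,0],[9.1,-31.3,-10,0],[9.1,-31.3,-10,0]]])

```text
clock: 2.6
position: [0.5463, -0.1899, 0.1194]
tool_rot: [[-0.999, 0.047, -0.0], [0.047, 0.999, 0.0], [0.0, 0.0, -1.0]]
wrist_force: [-0.6, 1.0, 0.2]
gripper_width: 0.698
gripper_force: 0.0
```

Run:
```python
from h import *
im=snap("top"); im2=snap("scene")
a=cv2.resize(im[140:230,300:400],None,fx=4,fy=4,interpolation=3); b=cv2.resize(im2[140:260,220:350],None,fx=3,fy=3,interpolation=3)
b=b[:360]; W=np.zeros((360,790,3),np.uint8); W[:,:400]=a; W[:,400:]=b
cv2.imwrite("pics/p1.png",W)
s=get_state(); R=np.array(s["tool_rot"]); print(s["clock"],s["position"],np.arctan2(R[1,0],R[0,0]),s["wrist_force"],s["gripper_width"],s["joints"])
```

```text
2.7 [ 0.54695543 -0.19010153  0.12089583] 3.095032873766985 [ 0.23627212 -0.89093154  0.99961768] 0.7002729373155957 [-3.78550425e-01 -5.08631061e-02  1.77211058e+00 -7.16594355e-06
  1.41780602e+00 -1.90278489e+00]
```

View pics/p1.png

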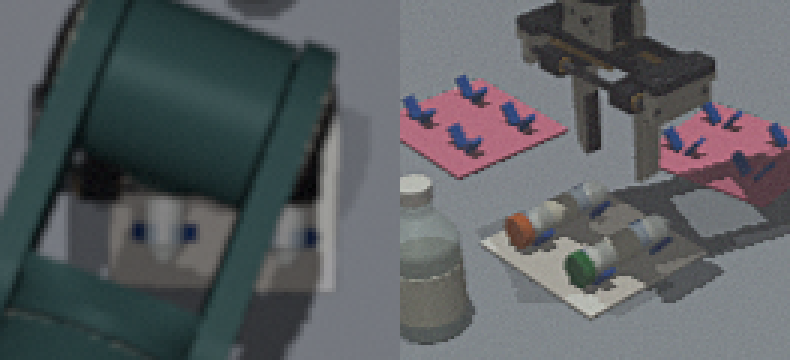

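The picture shows the open fingers straddling the green tube's middle at about (620,240) in the right half, clear of the orange tube. Next I'll descend and grip.

Call:
drive_tool(moves=[[[0,0,-3,0],[0,0,-6,0],[0,0,-8,0],[0,0,-9.5,0],[0,0,-10.6,0],[0,0,-10.6,0],[0,0,-10.6,0]]])

```text
clock: 3.58
position: [0.5466, -0.1901, 0.0134]
tool_rot: [[-0.999, 0.047, 0.001], [0.047, 0.999, -0.0], [-0.001, -0.0, -1.0]]
wrist_force: [0.2, 0.4, 0.5]
gripper_width: 0.7
gripper_force: 0.0
```

Call:
drive_tool(moves=[[[0,0,0,0],[0,0,0,0],[0,0,0,0],[0,0,0,0],[0,0,0,0],[0,0,0,0]]], fingers=0, squeeze=55)

```text
clock: 4.32
position: [0.5464, -0.191, 0.0132]
tool_rot: [[-0.999, 0.047, 0.001], [0.047, 0.999, -0.002], [-0.001, -0.002, -1.0]]
wrist_force: [-0.9, -8.2, 2.9]
gripper_width: 0.299
gripper_force: 55.0
```

Call:
drive_tool(moves=[[[0,0,2,0],[0,0,6,0],[0,0,12,0],[0,0,18,0],[0,0,18.5,0],[0,0,18.5,0]]])

```text
clock: 5.08
position: [0.5461, -0.1898, 0.1979]
tool_rot: [[-0.999, 0.047, 0.001], [0.047, 0.999, -0.0], [-0.001, -0.0, -1.0]]
wrist_force: [0.2, -0.3, -0.6]
gripper_width: 0.301
gripper_force: 55.0
```

Call:
drive_tool(moves=[[[0,4,0,0.05],[0,8,0,0.1],[0,13,0,0.17],[-0.5,18,0,0.25],[-1,23,0,0.33],[-1.3,28,0,0.4],[-1.3,32,0,0.444],[-1.3,32.7,-1,0.444],[-1.3,32.7,-3,0.444],[-1.3,32.7,-3,0.444]]])

```text
clock: 6.32
position: [0.5322, 0.136, 0.1646]
tool_rot: [[-0.923, -0.386, -0.004], [-0.386, 0.923, -0.001], [0.004, 0.001, -1.0]]
wrist_force: [0.4, 0.4, -0.3]
gripper_width: 0.297
gripper_force: 55.0
```

Run:
```python
from h import *
im=snap("top"); im2=snap("scene")
a=cv2.resize(im[140:240,190:285],None,fx=4,fy=4,interpolation=3); b=cv2.resize(im2[190:310,340:440],None,fx=4,fy=4,interpolation=3)
W=np.zeros((480,800,3),np.uint8); W[:400,:380]=a; W[:,400:]=b
cv2.imwrite("pics/p2.png",W)
s=get_state(); R=np.array(s["tool_rot"]); print(s["clock"],s["position"],np.arctan2(R[1,0],R[0,0])-np.pi,s["wrist_force"],s["ft_torque"],s["gripper_width"])
```

```text
6.425 [0.53306417 0.13612405 0.16713676] -5.887372874527406 [-0.0090378   0.29560493  0.45791971] [-0.01758377  0.06033484  0.03830007] 0.29720745019198563
```

View pics/p2.png

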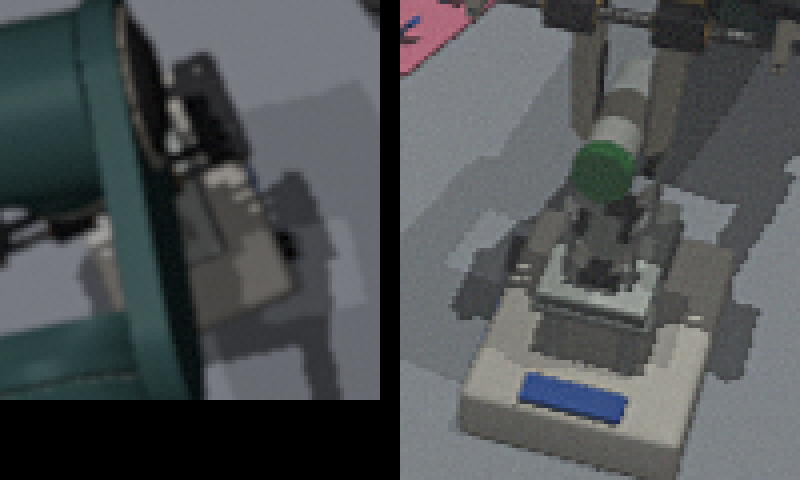

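The tube hangs level above the clips, with the green cap at about (391,232) in full-image scene pixels, on the blue-block side. Next I'll check the lateral alignment numerically. The hand hides the clips from above, so I'll use the seen cap as a camera bias check.

```bash
cat > fit2.py <<'E'
from h import *
C=lambda pts,s,x0,y0:[((x+.5)/s-.5+x0,(y+.5)/s-.5+y0) for x,y in pts]
m=np.array([.5334,.1365]); yaw=.3978; ex=np.array([np.cos(yaw),np.sin(yaw)]); ey=np.array([-ex[1],ex[0]])
loc=lambda p:(np.array([(p[:2]-m)@ex,(p[:2]-m)@ey])*1000).round(1)
im=cv2.imread("pics/top0.png"); im2=np.load("scene.npz")["im"]
# cap bias
b,g,r=[im2[...,i].astype(int) for i in range(3)]
k=(g>1.35*r)&(g>1.35*b)&(g>50); k[:200]=0;k[260:]=0;k[:,:360]=0;k[:,420:]=0
v,u=np.nonzero(k); print("green",u.mean().round(1),v.mean().round(1),k.sum(),u.min(),u.max(),v.min(),v.max())
s=get_state(); p=np.array(s["position"]); y=.3958
for d in(.052,.058): print("pred",proj("scene",p+[d*np.cos(y),d*np.sin(y),.0138]).round(1))
for h in(.0826,.0876,.0926):
  print(h,"plate top",[loc(ray("top",q,h)).tolist() for q in C([(118,172),(265,128),(352,362),(212,430)],7,195,150)],
  "scene",[loc(ray("scene",q,h)).tolist() for q in C([(338,325),(172,290),(392,162)],6,345,215)])
print("foot top",[loc(ray("top",q,.036)).tolist() for q in C([(42,150),(310,38),(490,428),(205,550)],7,195,150)])
print("foot scene",[loc(ray("scene",q,.036)).tolist() for q in C([(385,525),(62,440),(185,165),(470,228)],6,345,215)])
print("blue top",[loc(ray("top",q,.042)).tolist() for q in C([(110,120),(240,68),(255,108),(130,160)],7,195,150)])
print("blue scene",[loc(ray("scene",q,.042)).tolist() for q in C([(297,488),(148,448),(160,408),(312,448)],6,345,215)])
E
python3 fit2.py
```

```text
green 391.0 230.3 76 384 397 225 239
pred [390.2 232. ]
pred [389.5 233.6]
0.0826 plate top [[58.8, 29.2], [51.7, -33.5], [-52.2, -29.8], [-55.4, 33.5]] scene [[47.5, 31.5], [49.0, -32.9], [-60.5, 31.7]]
0.0876 plate top [[57.7, 28.5], [50.6, -34.1], [-52.9, -30.3], [-56.1, 32.8]] scene [[53.4, 32.2], [54.9, -31.7], [-53.8, 32.4]]
0.0926 plate top [[56.6, 27.7], [49.5, -34.6], [-53.7, -30.9], [-56.8, 32.0]] scene [[59.3, 33.0], [60.7, -30.4], [-47.1, 33.2]]
foot top [[90.7, 62.6], [90.1, -60.8], [-94.5, -67.6], [-94.5, 62.5]]
foot scene [[97.9, 63.7], [95.2, -61.7], [-89.8, -60.3], [-88.1, 64.5]]
blue top [[89.8, 30.2], [88.5, -29.1], [70.1, -28.4], [70.5, 28.8]]
blue scene [[96.2, 29.8], [94.5, -28.0], [71.4, -29.4], [73.2, 30.6]]
```

The lateral agreement is within about 1 mm and the seat height is about 0.114 m. Next I'll descend in steps and watch the force.

Call:
drive_tool(moves=[[[0,0,-1,0],[0,0,-2,0],[0,0,-2.5,0],[0,0,-2.5,0]]])

```text
clock: 6.92
position: [0.533, 0.137, 0.1421]
tool_rot: [[-0.922, -0.387, -0.001], [-0.387, 0.922, -0.0], [0.001, 0.0, -1.0]]
wrist_force: [0.1, -0.1, -0.0]
gripper_width: 0.298
gripper_force: 55.0
```

Call:
drive_tool(moves=[[[0,0,-0.3,0],[0,0,-0.6,0],[0,0,-0.8,0],[0,0,-0.8,0]]])

```text
clock: 7.42
position: [0.5331, 0.1371, 0.1345]
tool_rot: [[-0.922, -0.387, -0.0], [-0.387, 0.922, -0.0], [0.0, 0.0, -1.0]]
wrist_force: [0.5, -1.1, -0.8]
gripper_width: 0.299
gripper_force: 55.0
```

Call:
drive_tool(moves=[[[0,0,-0.2,0],[0,0,-0.4,0],[0,0,-0.4,0]]])

```text
clock: 7.8
position: [0.5331, 0.1371, 0.1304]
tool_rot: [[-0.922, -0.387, -0.0], [-0.387, 0.922, -0.0], [0.0, 0.0, -1.0]]
wrist_force: [0.8, -0.3, 0.5]
gripper_width: 0.304
gripper_force: 55.0
```

Call:
drive_tool(moves=[[[0,0,-0.1,0],[0,0,-0.2,0],[0,0,-0.2,0]]])

```text
clock: 8.18
position: [0.5331, 0.1371, 0.1286]
tool_rot: [[-0.922, -0.387, -0.0], [-0.387, 0.922, -0.0], [0.0, 0.0, -1.0]]
wrist_force: [0.1, 0.5, -1.5]
gripper_width: 0.301
gripper_force: 55.0
```

Call:
drive_tool(moves=[[[0,0,-0.1,0],[0,0,-0.2,0],[0,0,-0.2,0]]])

```text
clock: 8.55
position: [0.5333, 0.137, 0.1269]
tool_rot: [[-0.922, -0.387, 0.0], [-0.387, 0.922, -0.0], [-0.0, -0.0, -1.0]]
wrist_force: [-0.3, -1.0, 3.6]
gripper_width: 0.299
gripper_force: 55.0
```

Call:
drive_tool(moves=[[[0,0,-0.1,0],[0,0,-0.2,0],[0,0,-0.2,0]]])

```text
clock: 8.93
position: [0.5335, 0.1371, 0.1255]
tool_rot: [[-0.922, -0.387, 0.001], [-0.387, 0.922, 0.0], [-0.001, -0.0, -1.0]]
wrist_force: [-0.9, -1.6, 8.9]
gripper_width: 0.297
gripper_force: 55.0
```

Call:
drive_tool(moves=[[[0,0,-0.1,0],[0,0,-0.1,0]]])

```text
clock: 9.18
position: [0.5336, 0.1372, 0.1248]
tool_rot: [[-0.922, -0.387, 0.002], [-0.387, 0.922, 0.0], [-0.002, -0.0, -1.0]]
wrist_force: [-1.8, -2.1, 11.8]
gripper_width: 0.3
gripper_force: 55.0
```

Call:
drive_tool(moves=[[[0,0,-0.1,0],[0,0,-0.1,0]]])

```text
clock: 9.43
position: [0.5338, 0.1372, 0.1241]
tool_rot: [[-0.922, -0.387, 0.002], [-0.387, 0.922, 0.0], [-0.002, -0.0, -1.0]]
wrist_force: [-0.8, -0.9, 12.4]
gripper_width: 0.297
gripper_force: 55.0
```

Run:
```python
from workcell import *
import numpy as np
s=get_state();R=np.array(s["tool_rot"]);print(s["position"],s["wrist_force"],R.T@np.array(s["ft_torque"]),R.T@np.array(s["wrist_force"]),R[:,0])
```

```text
[0.5337966  0.13721827 0.12408629] [-0.78780835 -0.9424975  12.42655178] [0.00141454 0.29347657 0.00557085] [  1.06376703  -0.56971629 -12.42867474] [-0.92215321 -0.38681861 -0.00219599]
```

Call:
drive_tool(moves=[[[0,0,-0.1,0],[0,0,-0.1,0]]])

```text
clock: 9.68
position: [0.5339, 0.1373, 0.1232]
tool_rot: [[-0.922, -0.387, 0.003], [-0.387, 0.922, 0.001], [-0.003, -0.001, -1.0]]
wrist_force: [-0.2, 0.4, 14.3]
gripper_width: 0.298
gripper_force: 55.0
```

Call:
drive_tool(moves=[[[0,0,-0.1,0],[0,0,-0.1,0]]])

```text
clock: 9.93
position: [0.534, 0.1373, 0.1223]
tool_rot: [[-0.922, -0.387, 0.003], [-0.387, 0.922, 0.001], [-0.003, -0.001, -1.0]]
wrist_force: [-0.2, -0.3, 14.7]
gripper_width: 0.301
gripper_force: 55.0
```

Call:
drive_tool(moves=[[[0,0,-0.1,0],[0,0,-0.1,0]]])

```text
clock: 10.18
position: [0.5341, 0.1373, 0.1213]
tool_rot: [[-0.922, -0.387, 0.003], [-0.387, 0.922, 0.001], [-0.003, -0.0, -1.0]]
wrist_force: [1.2, 0.1, 14.0]
gripper_width: 0.3
gripper_force: 55.0
```

Call:
drive_tool(moves=[[[0,0,-0.1,0],[0,0,-0.1,0]]])

```text
clock: 10.42
position: [0.5341, 0.1373, 0.1203]
tool_rot: [[-0.922, -0.387, 0.003], [-0.387, 0.922, 0.001], [-0.003, -0.0, -1.0]]
wrist_force: [1.2, 0.0, 13.1]
gripper_width: 0.3
gripper_force: 55.0
```

Call:
drive_tool(moves=[[[0,0,-0.1,0],[0,0,-0.2,0],[0,0,-0.2,0]]])

```text
clock: 10.8
position: [0.5339, 0.1373, 0.1179]
tool_rot: [[-0.922, -0.387, 0.002], [-0.387, 0.922, 0.001], [-0.002, -0.0, -1.0]]
wrist_force: [2.0, 0.2, 11.1]
gripper_width: 0.299
gripper_force: 55.0
```

Call:
drive_tool(moves=[[[0,0,-0.1,0],[0,0,-0.2,0],[0,0,-0.2,0]]])

```text
clock: 11.18
position: [0.5337, 0.1373, 0.1155]
tool_rot: [[-0.922, -0.387, 0.002], [-0.387, 0.922, 0.001], [-0.002, -0.0, -1.0]]
wrist_force: [1.0, -1.1, 8.2]
gripper_width: 0.3
gripper_force: 55.0
```

Call:
drive_tool(moves=[[[0,0,-0.1,0],[0,0,-0.2,0],[0,0,-0.2,0]]])

```text
clock: 11.55
position: [0.5335, 0.1372, 0.1131]
tool_rot: [[-0.922, -0.387, 0.001], [-0.387, 0.922, 0.0], [-0.001, -0.0, -1.0]]
wrist_force: [1.2, -0.1, 6.0]
gripper_width: 0.299
gripper_force: 55.0
```

Call:
drive_tool(moves=[[[0,0,-0.1,0],[0,0,-0.2,0],[0,0,-0.2,0]]])

```text
clock: 11.92
position: [0.5332, 0.1371, 0.1105]
tool_rot: [[-0.922, -0.387, -0.0], [-0.387, 0.922, 0.0], [-0.0, 0.0, -1.0]]
wrist_force: [1.4, 0.5, 1.8]
gripper_width: 0.298
gripper_force: 55.0
```

Call:
drive_tool(moves=[[[0,0,-0.1,0],[0,0,-0.2,0],[0,0,-0.2,0]]])

```text
clock: 12.3
position: [0.533, 0.137, 0.1083]
tool_rot: [[-0.922, -0.387, -0.001], [-0.387, 0.922, -0.0], [0.001, 0.0, -1.0]]
wrist_force: [-0.0, -0.3, -1.1]
gripper_width: 0.3
gripper_force: 55.0
```

Call:
drive_tool(moves=[[[0,0,-0.1,0],[0,0,-0.2,0],[0,0,-0.2,0]]])

```text
clock: 12.68
position: [0.533, 0.137, 0.1064]
tool_rot: [[-0.922, -0.387, -0.0], [-0.387, 0.922, -0.0], [0.0, 0.0, -1.0]]
wrist_force: [0.8, -0.8, -2.4]
gripper_width: 0.299
gripper_force: 55.0
```

Call:
drive_tool(moves=[[[0,0,-0.1,0],[0,0,-0.1,0]]])

```text
clock: 12.92
position: [0.5331, 0.1371, 0.1055]
tool_rot: [[-0.922, -0.387, -0.0], [-0.387, 0.922, -0.0], [0.0, 0.0, -1.0]]
wrist_force: [0.8, -0.4, -2.4]
gripper_width: 0.299
gripper_force: 55.0
```

Call:
drive_tool(moves=[[[0,0,-0.1,0],[0,0,-0.1,0]]])

```text
clock: 13.18
position: [0.5331, 0.1371, 0.1045]
tool_rot: [[-0.922, -0.387, -0.0], [-0.387, 0.922, -0.0], [0.0, 0.0, -1.0]]
wrist_force: [0.1, -0.5, -2.5]
gripper_width: 0.299
gripper_force: 55.0
```

Pulling now, so the clips are closing. I'll continue until the push rises.

Call:
drive_tool(moves=[[[0,0,-0.1,0],[0,0,-0.1,0]]])

```text
clock: 13.42
position: [0.5331, 0.1371, 0.1035]
tool_rot: [[-0.922, -0.387, -0.0], [-0.387, 0.922, -0.0], [0.0, 0.0, -1.0]]
wrist_force: [0.8, -0.4, -2.4]
gripper_width: 0.3
gripper_force: 55.0
```

Call:
drive_tool(moves=[[[0,0,-0.1,0],[0,0,-0.1,0]]])

```text
clock: 13.68
position: [0.5332, 0.137, 0.1027]
tool_rot: [[-0.922, -0.387, 0.0], [-0.387, 0.922, -0.0], [-0.0, -0.0, -1.0]]
wrist_force: [-0.0, -0.7, -0.7]
gripper_width: 0.302
gripper_force: 55.0
```

Call:
drive_tool(moves=[[[0,0,-0.1,0],[0,0,-0.1,0]]])

```text
clock: 13.92
position: [0.5333, 0.137, 0.1019]
tool_rot: [[-0.922, -0.387, 0.0], [-0.387, 0.922, -0.0], [-0.0, -0.0, -1.0]]
wrist_force: [-1.5, -1.8, 3.6]
gripper_width: 0.3
gripper_force: 55.0
```

Call:
drive_tool(moves=[[[0,0,-0.1,0],[0,0,-0.1,0]]])

```text
clock: 14.18
position: [0.5333, 0.137, 0.1012]
tool_rot: [[-0.922, -0.387, 0.001], [-0.387, 0.922, -0.0], [-0.001, -0.0, -1.0]]
wrist_force: [-2.3, -3.3, 7.4]
gripper_width: 0.3
gripper_force: 55.0
```

Call:
drive_tool(moves=[[[0,0,-0.1,0],[0,0,-0.1,0]]])

```text
clock: 14.42
position: [0.5334, 0.137, 0.1005]
tool_rot: [[-0.922, -0.387, 0.001], [-0.387, 0.922, -0.0], [-0.001, -0.0, -1.0]]
wrist_force: [-3.3, -3.4, 10.3]
gripper_width: 0.302
gripper_force: 55.0
```

Run:
```python
from workcell import *
import numpy as np
s=get_state();R=np.array(s["tool_rot"]);print(s["position"],s["wrist_force"],R.T@np.array(s["ft_torque"]),R.T@np.array(s["wrist_force"]))
```

```text
[0.53341318 0.13697774 0.10052211] [-3.2935281  -3.3831915  10.29483195] [0.32604075 0.78354955 0.11973545] [  4.33779939  -1.85082967 -10.29732018]
```

Bed reached: the push rises again at about 5 N/mm, and the height matches the first contact minus 25 mm. I'll ease off 1.5 mm, open and look.

Call:
drive_tool(moves=[[[0,0,0.15,0],[0,0,0.15,0]]])

```text
clock: 14.68
position: [0.5334, 0.1369, 0.1015]
tool_rot: [[-0.922, -0.387, 0.001], [-0.387, 0.922, -0.0], [-0.001, -0.0, -1.0]]
wrist_force: [0.2, -2.4, 5.0]
gripper_width: 0.298
gripper_force: 55.0
```

Call:
drive_tool(moves=[[[0,0,0,0],[0,0,0,0],[0,0,0,0],[0,0,0,0]]], fingers=5)

```text
clock: 15.18
position: [0.5331, 0.1371, 0.101]
tool_rot: [[-0.922, -0.387, -0.0], [-0.387, 0.922, 0.0], [0.0, 0.0, -1.0]]
wrist_force: [0.5, 0.2, -0.5]
gripper_width: 0.536
gripper_force: 0.0
```

Call:
drive_tool(moves=[[[0,0,1,0],[0,0,3,0],[0,0,6,0],[0,0,11,0],[0,-5,15,0],[-3,-11,16,0],[-6,-17,16,0],[-8,-23,16,0],[-8,-29,16,0],[-8,-29,16,0]]])

```text
clock: 16.42
position: [0.4523, -0.1559, 0.2628]
tool_rot: [[-0.924, -0.383, 0.001], [-0.383, 0.924, -0.001], [-0.001, -0.001, -1.0]]
wrist_force: [0.5, 1.1, 0.2]
gripper_width: 0.538
gripper_force: 0.0
```

Run:
```python
from h import *
im=snap("top"); im2=snap("scene")
a=cv2.resize(im[145:235,195:280],None,fx=4,fy=4,interpolation=3); b=cv2.resize(im2[205:310,345:435],None,fx=5,fy=5,interpolation=3)
W=np.zeros((525,800,3),np.uint8); W[:360,:340]=a; W[:,350:]=b
cv2.imwrite("pics/p3.png",W)
s=get_state(); print(s["clock"],s["position"],s["wrist_force"])
```

```text
16.525 [ 0.45299185 -0.15365231  0.26224759] [0.27473925 0.48234428 0.20408516]
```

View pics/p3.png

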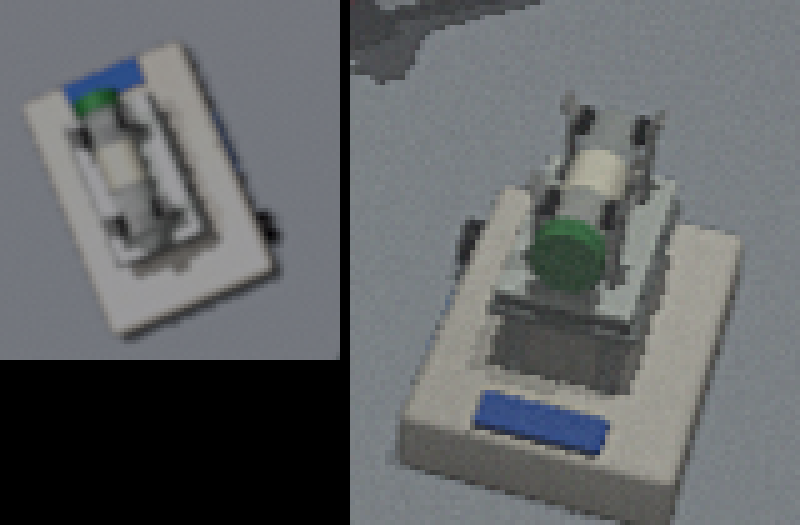

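The tube lies in both clips, with the black noses above the barrel at both ends, cap (97,100) towards the blue block and cone tip at about (151,255) in the left crop. One numeric check, then hand in.

Run:
```python
from h import *
m=np.array([.5334,.1365]); y=.3978; R=np.array([[np.cos(y),np.sin(y)],[-np.sin(y),np.cos(y)]])
im=np.load("scene.npz")["im"].astype(int); b,g,r=im[...,0],im[...,1],im[...,2]
k=(g>1.35*r)&(g>1.35*b)&(g>50); k[:220]=0;k[280:]=0;k[:,:360]=0;k[:,420:]=0
v,u=np.nonzero(k); print("scene green",u.min(),u.max(),v.min(),v.max())
P=lambda x,dy,z:proj("scene",[*(m+R.T@[x,dy]),z]).round(1)
print("pred cap face top/bottom/left/right",P(.058,0,.133),P(.058,0,.099),P(.058,-.017,.116),P(.058,.017,.116))
for n,q in(("cap",(97,92)),("tip",(151,255))):
    p=ray("top",((q[0]+.5)/4-.5+195,(q[1]+.5)/4-.5+145),.12); print(n,(R@(p[:2]-m)*1000).round(1))
```

```text
scene green 382 395 249 261
pred cap face top/bottom/left/right [388.  251.2] [386.8 263. ] [380.  255.5] [394.9 258.8]
cap [59.4 -2.7]
tip [-62.1   5.7]
```

Run:
```python
from h import *
im=snap("top"); im2=snap("scene")
a=cv2.resize(im[158:218,203:253],None,fx=8,fy=8,interpolation=2); b=cv2.resize(im2[220:280,370:410],None,fx=8,fy=8,interpolation=2)
m=np.array([.5334,.1365]); y=.3978
for d in(-.059,.058):
    p=proj("top",[m[0]+d*np.cos(y),m[1]+d*np.sin(y),.116]); cv2.circle(a,tuple(int(t) for t in ((p-[203,158]+.5)*8)),2,(0,255,255),-1)
cv2.imwrite("pics/p4.png",np.hstack([a,b]))
```

```text
(no output)
```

View pics/p4.png

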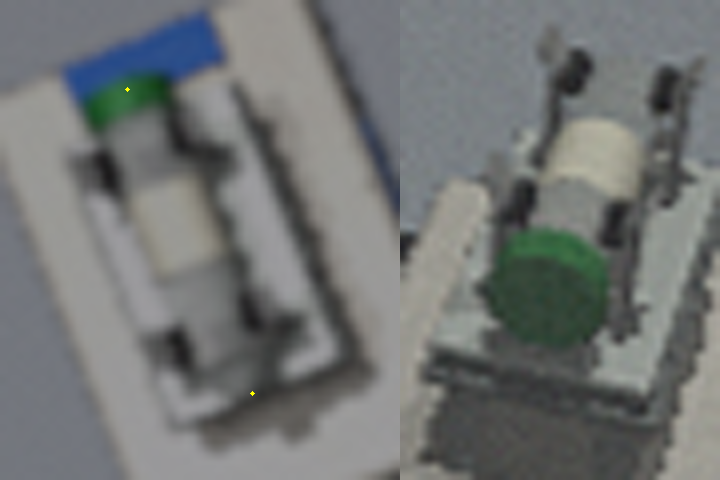

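The close-up shows the barrel between and under the noses of both clips, front (520,200)/(615,220) and rear (572,72)/(668,88). The predicted end points (yellow) fall on the tube axis. Handing in.

```bash
python3 -c "
from workcell import *
print(hand_in())"
```

```text
the job is handed in; nothing more can be done
None
```

The green-capped tube is pressed into both clips, cap towards the blue block, with a highest force reading of about 15 N; it is released and the job is handed in (no verdict was returned).

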